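Put the fiddle maker's tools back on their outlines

ROBOT

A 6-joint arm with a two-finger parallel gripper is mounted at the origin on the work surface. World frame = base frame: x ahead of the robot, y to its left, z up, the work surface at z = 0. Lengths are in m, angles in rad, forces in N, time in s.
With the tool pointing down it reaches from about 0.35 to 0.975 m from the base axis. Payload 4.9 kg.
Tool frame: the origin (TCP) lies midway between the tips of the shut fingers; the grasp point (between the pads) lies manip.grip_depth behind it (manip.grip_depth is the distance from the TCP to the grasp point, in m); z points along the fingers, x is the direction in which the jaws open and shut, and the axes are right-handed (so a half turn about z gives the same grasp; the last joint's range is limited). The gripper opens to 85 mm and grips with 20 to 120 N. Pads are 22 mm wide; open, the fingers measure 114 mm over their backs; the gripper's body (76 mm by 85 mm) begins 54 mm behind the grasp point. The pads swing forward as they close: fully open they stand 13 mm farther back than shut.
Start: joints at [1.161, 0.053, 1.613, -0, 1.476, -0.119], TCP at [0.179, 0.599, 0.231] pointing down, gripper open.
Joint ranges: [-3.01, 3.01], [-1.01, 2.22], [0.06, 2.58], [-1.02, 4.17], [0.09, 2.62], [-3.14, 3.14]. Speed limits (rad/s): [2.57, 2.57, 3.14, 3.14, 3.14, 3.14].

INTERFACE

Orientations are given as a unit quaternion [w, x, y, z].
In Python, from plant import state, grab_frame, ticket, manip gives the robot as it stands.
- The arm moves only by the tool carry_out, never from a script. Its argument "moves" is a list that holds one entry, the list of rows, each a list of 7 numbers: the turn, a rotation vector about the tool's x, y, z each as a share of 5 degrees, from -1 to 1, then the shift along the tool's x, y, z each as a share of 0.04 m, from -1 to 1, then the gripper command: -1 is shut, 1 is fully open, values between are in proportion. A call has 1 to 8 rows; each row shifts and turns the commanded pose from where the row before left it, along the tool's axes as they then stand; what a row does not reach is not made up. A row lasts 1/12 s, in which the tool goes at most 41.7 mm and 7.16 degrees, less where a joint would pass 70% of its speed; a pose out of reach is approached as far as the arm can. A call with a number of a shift or a turn outside -1 to 1 is refused whole. A call with a gripper value outside its range is refused whole. The fingers move at their own pace and stop on an object; the grip force is fixed at half the most. Time passes only in rows, so rows that do not move let the fingers close. It gives the time, the measured TCP pose, the force and the opening at its end, in the units of the state.
- state(): the state, without advancing time (a new reading comes with each control period).
- grab_frame(name): name is "side" or "top"; returns a dict with "frame" (400x640x3 uint8, red, green, blue), "z_map" (400x640 float32, m along the optical axis (not along the pixel's ray), 0 where there is no reading), "K" (3x3 intrinsics, pixels), "world_from_camera" (4x4, takes a point from camera to world coordinates). Camera axes: x right, y down, z forward; pixel columns grow to the right and rows downward; lengths in m; the calibration is good to about 2 mm. A picture is of the moment at which its call begins.
- ticket.job_done(): hands the job in, once; it reports no verdict.
The state is a dict: "time": time; "joint_pos": joint angles; "joint_vel": joint speeds; "joint_efforts": joint torques, N m; "tool_pos": TCP position; "tool_rot": TCP orientation; "contact_force": force on the tool from outside, world axes, zero at the start; "ft_torque": the same for the moment, N m; "gripper_width": opening from 0.0 (shut) to 1.0 (fully open).
Only numpy, scipy, OpenCV 4.12 (cv2) and the standard library are available. Lean on these libraries where they do the work, as an engineer would, in place of code of your own. Each camera call takes 0.05 s, during which the arm holds its last target.

TASK

Clear the fiddle maker's bench: put the block plane, the spokeshave, the sharpening stone and the wax tin back in the tool tray, each centred on the felt outline of its own shape, lying flat, right way up and lined up with the outline (either end may point forward). Set each tool down rather than dropping it, and leave the cork sanding block and the glue jar where they are.

Things in the scene. Friction and masses are not known exactly. Their poses are not given: they have to be found in the camera images.
- block_plane: small iron hand plane, 140 mm long (x), 44 mm wide (y), about 50 mm high, sole with half-round ends; its two flat side cheeks are 44 mm apart (outside), run 43 mm either way of the middle along x and stand 29 mm high, 39 mm in the middle; bronze lever cap on top, wooden knob near the +x end. About 0.5 kg. Origin at the centre of its underside, z up; lies flat on the bench.
- spokeshave: spokeshave: iron middle block 48 mm (x) by 28 mm (y) by 17 mm high (screws on it reach 25 mm), with a turned wooden handle 17 mm thick running out on each side along x, 144 mm long overall. About 0.2 kg. It stands on the flat sole of the middle block, the handles a few mm clear of the bench. Origin at the centre of that sole, z up.
- stone: two-layer grey sharpening stone, a brick 95 mm (x) by 50 mm (y) by 25 mm high, about 0.28 kg. Origin at the centre of its underside, z up; lies flat.
- wax_tin: round flat metal tin of paste wax, lid 56 mm in diameter (from 15 mm up; the body below it is 53 mm), 28 mm high, about 0.1 kg. Origin at the centre of its underside, z up.
- panel_plane: fixed plywood panel 160 x 86 x 6 mm, one of four side by side in a low wooden tray (rim 12 mm above the bench); flush in its top, centred, is a dark felt outline: a long bar with half-round ends, 146 x 50 mm. Origin at the centre of its underside, its top 6 mm above that (10 mm above the bench). x along the panel's long side (and the outline's), y across, z up.
- panel_shave: fixed plywood panel 160 x 86 x 6 mm, one of four side by side in a low wooden tray (rim 12 mm above the bench); flush in its top, centred, is a dark felt outline: a thin bar with round ends, 150 x 22 mm, with a wider 54 x 36 mm block at its middle. Origin at the centre of its underside, its top 6 mm above that (10 mm above the bench). x along the panel's long side (and the outline's), y across, z up.
- panel_stone: fixed plywood panel 160 x 86 x 6 mm, one of four side by side in a low wooden tray (rim 12 mm above the bench); flush in its top, centred, is a dark felt outline: a plain rectangle, 101 x 56 mm. Origin at the centre of its underside, its top 6 mm above that (10 mm above the bench). x along the panel's long side (and the outline's), y across, z up.
- panel_tin: fixed plywood panel 160 x 86 x 6 mm, one of four side by side in a low wooden tray (rim 12 mm above the bench); flush in its top, centred, is a dark felt outline: a disc 62 mm in diameter. Origin at the centre of its underside, its top 6 mm above that (10 mm above the bench). x along the panel's long side (and the outline's), y across, z up.
- cork_block: brown cork sanding block 85 (x) x 48 (y) x 28 mm high, loose among the tools; not part of the job. Origin at the centre of its underside.
- glue_jar: small amber glass glue jar with a black cap, 44 mm in diameter, 55 mm high, loose among the tools; not part of the job. Origin at the centre of its underside.

How it is judged:
At the end, for the whole second after the job is handed in: All four tools rest, released and still, flat and right way up on the panel with their own outline: centre within 12 mm of the panel's centre, underside on the panel (within 3 mm), tilt under 0.08 rad, long axis within 0.2 rad of the outline's either way round (tin: any) (horizontal distance between block_plane and panel_plane below 0.012 m and z of block_plane in the frame of panel_plane between 0.003 and 0.01 m and angle between each of block_plane, spokeshave, stone, wax_tin's own z axis and vertical below 0.08 rad and linear speed of each of block_plane, spokeshave, stone, wax_tin below 0.02 m/s and angular speed of each of block_plane, spokeshave, stone, wax_tin below 0.2 rad/s and angle between the x axis of block_plane and the x axis of panel_plane, either way round below 0.2 rad and horizontal distance between spokeshave and panel_shave below 0.012 m and z of spokeshave in the frame of panel_shave between 0.003 and 0.01 m and angle between the x axis of spokeshave and the x axis of panel_shave, either way round below 0.2 rad and horizontal distance between stone and panel_stone below 0.012 m and z of stone in the frame of panel_stone between 0.003 and 0.01 m and angle between the x axis of stone and the x axis of panel_stone, either way round below 0.2 rad and horizontal distance between wax_tin and panel_tin below 0.012 m and z of wax_tin in the frame of panel_tin between 0.003 and 0.01 m); the robot touches nothing.
It fails at once if a tool is let go in mid-air, more than 45 mm above the bench ((height (world z) of block_plane above 0.045 m and contact force between the fingers and block_plane below 0.01 N) or (height (world z) of spokeshave above 0.045 m and contact force between the fingers and spokeshave below 0.01 N) or (height (world z) of stone above 0.045 m and contact force between the fingers and stone below 0.01 N) or (height (world z) of wax_tin above 0.045 m and contact force between the fingers and wax_tin below 0.01 N)).
It fails at once if the cork sanding block is shifted by more than 25 mm (distance of cork_block from where it was at the start of the episode above 0.025 m).
It fails at once if the glue jar is shifted by more than 25 mm (distance of glue_jar from where it was at the start of the episode above 0.025 m).
It also fails if it takes over 120 s, if anything falls off the work surface, if the arm or the gripper's body presses on something with over 40 N, if the wrist force passes 120 N, or if a joint passes its speed limit or range.

## Working session

There is one attempt and no reset: what is moved stays moved. The work goes in short steps, Python scripts to look and compute and a tool call to move; the robot and the scene stay as the last step left them, time stands still between calls to the robot, and variables do not carry over. Pictures are saved under pics/ and viewed, and the job is handed in when it is done.

Besides the shell and the picture viewer there is one more tool, called after "Emit:" as a command line: name --argument value ..., lists and objects as JSON in quotes. carry_out: Moves the arm, as the interface text tells. Shift numbers are shares of 0.04 m and turn numbers shares of 5 degrees, none past 1 either way. Its arguments: {"type":"object","properties":{"moves":{"type":"array"}},"required":["moves"]}

```bash
mkdir -p pics; python3 - <<'E'
from plant import state, grab_frame, ticket, manip
import cv2,numpy as np
print(state()); print(manip.grip_depth, [a for a in dir(manip) if a[0]!='_'])
for n in("top","side"):
    f=grab_frame(n); cv2.imwrite(f"pics/{n}0.png",f["frame"][:,:,::-1]); print(f["K"],f["world_from_camera"])
    np.savez(f"{n}0.npz",**f)
E
```

```text
{'time': 0.0, 'joint_pos': array([ 1.16100373e+00,  5.33570209e-02,  1.61432587e+00, -4.73340894e-05,
        1.47597041e+00, -1.18990063e-01]), 'joint_vel': array([ 9.83061867e-04, -1.89362622e-03,  8.37892727e-04, -2.86244507e-05,
       -1.80004876e-03, -1.50770052e-04]), 'joint_efforts': array([-3.49111478e-04, -3.93687344e+01, -3.70175672e+01, -1.06114921e-04,
        7.14318754e-03, -2.58728761e-05]), 'tool_pos': array([0.17895424, 0.59817483, 0.23004387]), 'tool_rot': array([ 5.33278973e-04,  8.02095834e-01,  5.97194450e-01, -8.81890705e-04]), 'contact_force': array([ 0.06912621, -0.16749277,  0.27040945]), 'ft_torque': array([-0.00522754, -0.04181701, -0.02137529]), 'gripper_width': 0.9990764686638053}
0.0187 ['IKError', 'grip_depth']
[[494.53558056   0.         316.71853994]
 [  0.         494.53558056 205.6656935 ]
 [  0.           0.           1.        ]] [[-0.02240607 -0.98476737  0.17242734  0.31135399]
 [-0.99964956  0.02449999  0.01002493 -0.01157086]
 [-0.01409669 -0.17214229 -0.98497123  1.32403187]
 [ 0.          0.          0.          1.        ]]
[[403.80543975   0.         315.43615279]
 [  0.         403.80543975 201.89520853]
 [  0.           0.           1.        ]] [[ 0.85107068 -0.2957864   0.43380769  0.07005391]
 [-0.52501326 -0.48933907  0.69635361 -0.8027939 ]
 [ 0.00630712 -0.82040093 -0.57175391  0.70812188]
 [ 0.          0.          0.          1.        ]]
```

View pics/top0.png

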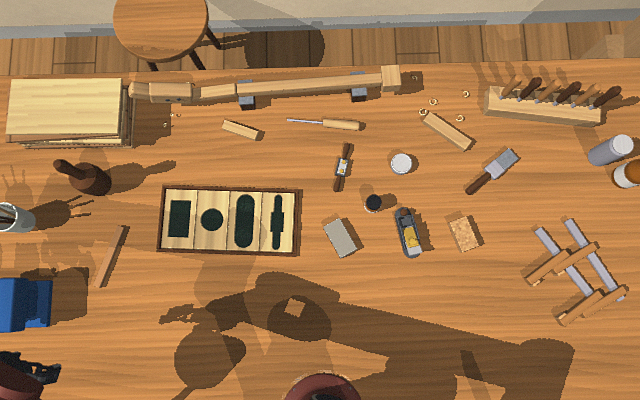

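View pics/side0.png

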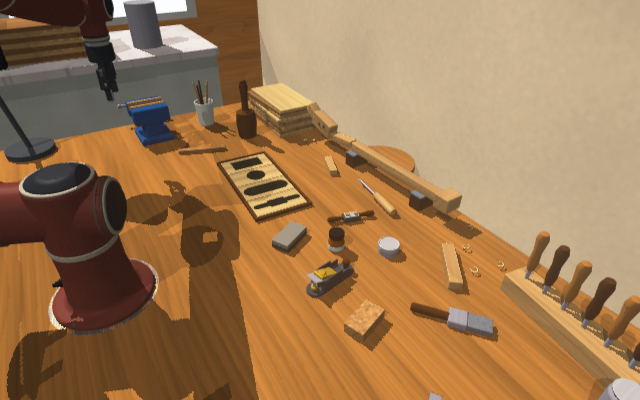

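The top view shows the stone at (342,238), plane (408,231), spokeshave (343,167), tin (402,163), jar (374,202) and cork (465,233). The tray is around (230,220), with the panels from left to right being stone, tin, plane and shave.

```bash
cat > h.py <<'E'
import numpy as np,cv2
def cloud(f):
    K=f["K"];T=f["world_from_camera"];z=f["z_map"].astype(float)
    v,u=np.mgrid[:z.shape[0],:z.shape[1]]
    P=np.stack([(u-K[0,2])/K[0,0]*z,(v-K[1,2])/K[1,1]*z,z],-1)
    W=P@T[:3,:3].T+T[:3,3]; W[z==0]=np.nan
    return W
def ray(f,uv,h):
    K=f["K"];T=f["world_from_camera"]
    uv=np.atleast_2d(uv).astype(float)
    d=np.c_[(uv[:,0]-K[0,2])/K[0,0],(uv[:,1]-K[1,2])/K[1,1],np.ones(len(uv))]@T[:3,:3].T
    s=(h-T[2,3])/d[:,2]
    return T[:3,3]+d*s[:,None]
E
python3 - <<'E'
from h import *
f=dict(np.load("top0.npz")); W=cloud(f)
img=f["frame"][:,:,::-1]
c=img[130:270,140:500]; cv2.imwrite("pics/crop0.png",cv2.resize(c,None,fx=2.2,fy=2.2,interpolation=cv2.INTER_CUBIC))
Z=W[...,2]
print("bench z",np.nanmedian(Z[260:270,300:450]),np.nanstd(Z[260:270,300:450]))
boxes=dict(shave=(325,135,362,200),tin=(385,145,420,182),stone=(318,210,365,264),plane=(390,200,432,262),jar=(362,190,386,214),cork=(445,210,486,255))
for n,(a,b,c_,d) in boxes.items():
    m=np.zeros(Z.shape,np.uint8); m[b:d,a:c_]=(Z[b:d,a:c_]>0.010)
    k,l,s,_=cv2.connectedComponentsWithStats(m); i=1+np.argmax(s[1:,4]); m=l==i
    P=W[m]; 
    r=cv2.minAreaRect(P[:,:2].astype(np.float32)*1000)
    print(n,s[i],"z med/max",np.nanmedian(P[:,2]).round(4),P[:,2].max().round(4),"mean",P[:,:2].mean(0).round(4),"rect",np.round(r[0],1),np.round(r[1],1),round(r[2],1))
# felts
g=img[185:255,155:305].max(2); 
m=np.zeros(Z.shape,np.uint8); m[192:250,165:295]=(img[192:250,165:295].max(2)<70)
k,l,s,_=cv2.connectedComponentsWithStats(m)
for i in range(1,k):
    if s[i,4]<80: continue
    v,u=np.where(l==i); P=ray(f,np.c_[u,v],0.010)
    r=cv2.minAreaRect(P[:,:2].astype(np.float32)*1000)
    print("felt",s[i],P[:,:2].mean(0).round(4),"rect",np.round(r[0],1),np.round(r[1],1),round(r[2],1), "z",np.nanmedian(Z[l==i]).round(4))
E
```

```text
bench z -0.0004621202572536731 0.0026477136081885194
shave [333 143  17  49 345] z med/max 0.0177 0.029 mean [ 0.645  -0.0666] rect [646.1 -66.8] [ 27.8 139.3] 74.5
tin [391 153  21  21 343] z med/max 0.0259 0.0331 mean [ 0.6493 -0.2278] rect [ 650.4 -229.1] [53.4 55.8] 43.5
stone [323 218  34  40 692] z med/max 0.0243 0.0325 mean [ 0.4521 -0.056 ] rect [453.  -56.3] [95.4 50.6] 27.5
plane [395 209  27  46 699] z med/max 0.033 0.0541 mean [ 0.4584 -0.2371] rect [ 464.  -236.9] [122.7  45.9] 10.6
jar [364 194  17  19 249] z med/max 0.0533 0.0607 mean [ 0.5384 -0.1444] rect [ 540.5 -145.2] [41.4 41.5] 12.2
cork [448 216  31  36 641] z med/max 0.027 0.036 mean [ 0.4541 -0.3808] rect [ 455.  -383.3] [85.  52.3] 18.3
felt [235 195  19  53 857] [0.5049 0.1977] rect [505.1 197.6] [ 47.2 141.5] 86.6 z 0.0095
felt [271 195  13  55 471] [0.5008 0.1097] rect [500.3 109.5] [ 32.3 146.3] 89.4 z 0.0097
felt [168 201  23  36 709] [0.5155 0.3733] rect [515.8 373.3] [53.2 97. ] 86.9 z 0.0096
felt [201 209  22  22 375] [0.5107 0.2856] rect [510.7 285.9] [57.1 57.1] 88.6 z 0.0101
```

View pics/crop0.png

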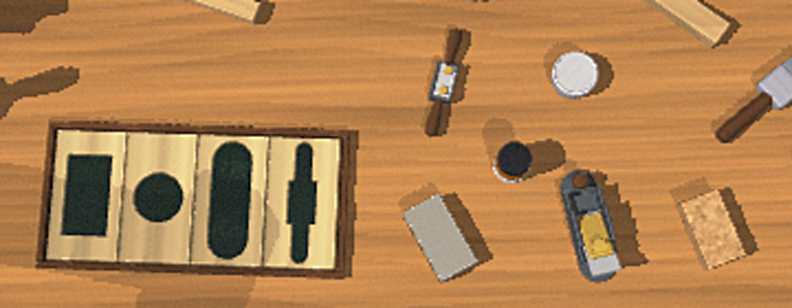

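```bash
cat > go.py <<'E'
import sys,numpy as np
from plant import state
from scipy.spatial.transform import Rotation as R
# args: x y z jawyaw(deg)  -> amounts in tool axes
x,y,z,yaw=map(float,sys.argv[1:5])
s=state(); q=s["tool_rot"]; M=R.from_quat([q[1],q[2],q[3],q[0]])
p=s["tool_pos"]; jx=M.as_matrix()[:,0]; cur=np.degrees(np.arctan2(jx[1],jx[0]))
tgt=(cur+((yaw-cur+90)%180-90))
G=R.from_matrix(np.array([[np.cos(np.radians(tgt)),np.sin(np.radians(tgt)),0],[np.sin(np.radians(tgt)),-np.cos(np.radians(tgt)),0],[0,0,-1.]]))
d=np.array([x,y,z])-p
print("t",round(s["time"],2),"pos",p.round(4),"jaw",cur.round(2),"w",round(s["gripper_width"],3),"F",s["contact_force"].round(1),"q6",s["joint_pos"].round(2))
print("turn units(5deg)",((M.inv()*G).as_rotvec(degrees=True)/5).round(2))
print("shift units now-axes",(M.inv().apply(d)/0.04).round(2)," after-turn axes",(G.inv().apply(d)/0.04).round(2))
E
python3 - <<'E'
from h import *
f=dict(np.load("top0.npz")); W=cloud(f); img=f["frame"][:,:,::-1]
Z=W[...,2]
# plane by height slices
a=np.radians(10.6); ex=np.array([np.cos(a),np.sin(a)]);ey=np.array([-ex[1],ex[0]])
B=W[200:262,388:434].reshape(-1,3); c0=np.array([.464,-.2369])
L=(B[:,:2]-c0)@ex;T=(B[:,:2]-c0)@ey
for lo,hi in((.006,.015),(.015,.028),(.028,.045),(.04,.06)):
    k=(B[:,2]>lo)&(B[:,2]<hi)&(abs(T)<.03)
    print(lo,hi,k.sum(),"L",L[k].min().round(4),L[k].max().round(4),"T",np.percentile(T[k],[2,98]).round(4))
hsv=cv2.cvtColor(img,cv2.COLOR_BGR2HSV)
print(img[200:216,398:408].max(2))
print("heel",img[248:262,408:420].max(2))
print("ends",ray(f,[[402,208],[414,257]],0.006))
E
python3 go.py .453 -.0563 .12 117.5
```

```text
0.006 0.015 139 L -0.0757 0.0773 T [-0.0193  0.0222]
0.015 0.028 194 L -0.0416 0.06 T [-0.0213  0.0219]
0.028 0.045 386 L -0.0614 0.0614 T [-0.0212  0.0215]
0.04 0.06 197 L -0.0614 0.0172 T [-0.0181  0.019 ]
[[216 210 209 212 208 209 207 206 206 210]
 [222 216 217 212 214 214 212 215 215 215]
 [191 186 213 219 219 215 215 216 211 212]
 [169 168 174 167 192 202 197 197 196 198]
 [169 163 166 159 191 196 194 197 195 195]
 [175 171 171 168 204 208 204 205 202 203]
 [175 173 179 182 187 187 215 220 219 216]
 [190 198 151 102  91  87 105 104 129 132]
 [156 108  83  83  62  75  82  99  89  63]
 [ 88  87  78  77 101 105 102  98  66  43]
 [ 77  84  75  99 116 106  99  92  91  52]
 [ 94  87  86 110 114 111  99  99  98  63]
 [ 93  99  97 125 112 108 107 100  96  72]
 [ 95 100  83 121 117 106 101 103  91  61]
 [ 95 100  76  94 115 114 110  88  66  51]
 [ 94  96  95  77  81  70  64  58  77  92]]
heel [[198 193 190 196 195 193 187 195 192 191 195 193]
 [189 197 190 199 192 192 190 190 189 191 198 196]
 [192 193 193 199 192 193 190 192 190 191 191 195]
 [190 198 194 194 196 190 189 192 194 191 192 196]
 [181 194 194 192 194 191 193 195 194 200 197 188]
 [135 192 198 198 202 201 198 185 189 149 140 109]
 [104 190 189 189 173 139 137 114 105 101  86  83]
 [ 90 133 125 111 104  94  99  94  96  80  85 180]
 [103  96  93  92  92  94  92  94  82  84 186 207]
 [102  90  96  97  92 102  84  98 191 204 210 202]
 [198 200 162 146 146 193 202 196 203 199 197 198]
 [202 208 201 202 199 205 203 200 202 198 200 198]
 [202 202 204 205 203 207 205 203 202 200 200 199]
 [195 195 195 192 194 192 195 194 194 192 195 194]]
ends [[ 0.52997592 -0.22796729  0.006     ]
 [ 0.39759365 -0.25283428  0.006     ]]
t 0.1 pos [0.179  0.5982 0.2302] jaw 73.34 w 0.997 F [ 0.2 -0.2 -0.2] q6 [ 1.16  0.05  1.61 -0.    1.48 -0.12]
turn units(5deg) [-0.01  0.02 -8.83]
shift units now-axes [-13.71  11.26   2.78]  after-turn axes [-17.68  -1.48   2.75]
```

```bash
python3 - <<'E'
import cv2
i=cv2.imread("pics/top0.png")[195:270,380:440]; cv2.imwrite("pics/plane.png",cv2.resize(i,None,fx=8,fy=8,interpolation=cv2.INTER_NEAREST))
E
```

```text
(no output)
```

View pics/plane.png

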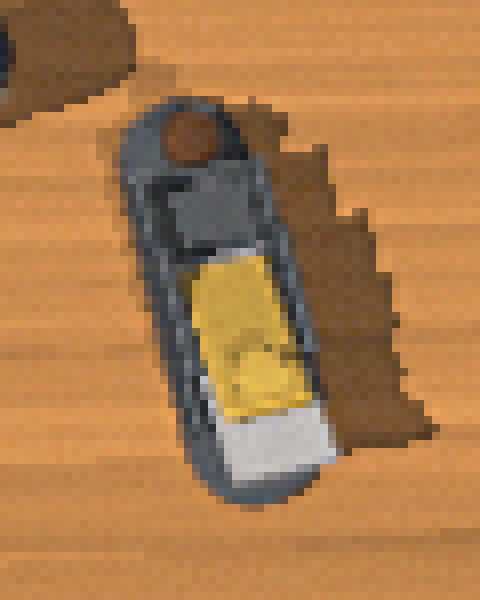

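Emit:
carry_out --moves '[[[0, 0, -0.98, 0, 0, 0.34, 1], [0, 0, -0.98, 0, 0, 0.34, 1], [0, 0, -0.98, 0, 0, 0.34, 1], [0, 0, -0.98, 0, 0, 0.34, 1], [0, 0, -0.98, 0, 0, 0.34, 1], [0, 0, -0.98, 0, 0, 0.34, 1], [0, 0, -0.98, 0, 0, 0.34, 1], [0, 0, -0.98, 0, 0, 0.34, 1]]]'

```text
time: 0.77
tool_pos: [0.179, 0.5983, 0.1212]
tool_rot: [0.0, 0.554, 0.833, -0.001]
contact_force: [-0.2, 0.2, 0.4]
gripper_width: 1.003
```

Emit:
carry_out --moves '[[[0, 0, -0.99, 0, 0, 0, 1], [0, 0, 0, -0.98, -0.08, 0, 1], [0, 0, 0, -0.98, -0.08, 0, 1], [0, 0, 0, -0.98, -0.08, 0, 1], [0, 0, 0, -0.98, -0.08, 0, 1], [0, 0, 0, -0.98, -0.08, 0, 1], [0, 0, 0, -0.98, -0.08, 0, 1], [0, 0, 0, -0.98, -0.08, 0, 1]]]'

```text
time: 1.43
tool_pos: [0.2859, 0.3431, 0.122]
tool_rot: [-0.0, 0.519, 0.855, -0.0]
contact_force: [0.9, -0.2, 0.7]
gripper_width: 1.005
```

Emit:
carry_out --moves '[[[0, 0, 0, -0.98, -0.08, 0, 1], [0, 0, 0, -0.98, -0.08, 0, 1], [0, 0, 0, -0.98, -0.08, 0, 1], [0, 0, 0, -0.98, -0.08, 0, 1], [0, 0, 0, -0.98, -0.08, 0, 1], [0, 0, 0, -0.98, -0.08, 0, 1], [0, 0, 0, -0.98, -0.08, 0, 1], [0, 0, 0, -0.98, -0.08, 0, 1]]]'

```text
time: 2.1
tool_pos: [0.4081, 0.053, 0.1223]
tool_rot: [0.0, 0.519, 0.855, 0.0]
contact_force: [1.0, -0.1, 0.0]
gripper_width: 1.0
```

```bash
python3 go.py .453 -.0563 .12 117.5
```

```text
t 2.1 pos [0.4081 0.053  0.1223] jaw 117.47 w 1.0 F [ 1.  -0.1  0. ] q6 [-0.05 -0.41  2.2   0.    1.35 -2.1 ]
turn units(5deg) [ 0.    0.   -0.01]
shift units now-axes [-2.94 -0.26  0.06]  after-turn axes [-2.94 -0.27  0.06]
```

Emit:
carry_out --moves '[[[0, 0, 0, -0.98, -0.09, 0, 1], [0, 0, 0, -0.98, -0.09, 0, 1], [0, 0, 0, -0.98, -0.09, 0, 1], [0, 0, 0, 0, 0, 0, 1], [0, 0, 0, 0, 0, 0.8, 1], [0, 0, 0, 0, 0, 0.8, 1], [0, 0, 0, 0, 0, 0.4, 1], [0, 0, 0, 0, 0, 0, 1]]]'

```text
time: 2.77
tool_pos: [0.4485, -0.0532, 0.0376]
tool_rot: [-0.005, 0.519, 0.855, -0.001]
contact_force: [-0.8, 0.9, 0.1]
gripper_width: 1.001
```

```bash
python3 go.py .453 -.0563 .004 117.5; python3 - <<'E'
from plant import grab_frame
import cv2
a=grab_frame("side")["frame"][:,:,::-1][150:320,200:460]
cv2.imwrite("pics/s1.png",cv2.resize(a,None,fx=3,fy=3))
E
```

```text
t 2.77 pos [ 0.4485 -0.0532  0.0376] jaw 117.47 w 1.001 F [-0.8  0.9  0.1] q6 [-0.28 -0.15  2.16  0.    1.15 -2.33]
turn units(5deg) [-0.08 -0.08 -0.01]
shift units now-axes [-0.13  0.07  0.84]  after-turn axes [-0.12  0.06  0.84]
```

View pics/s1.png

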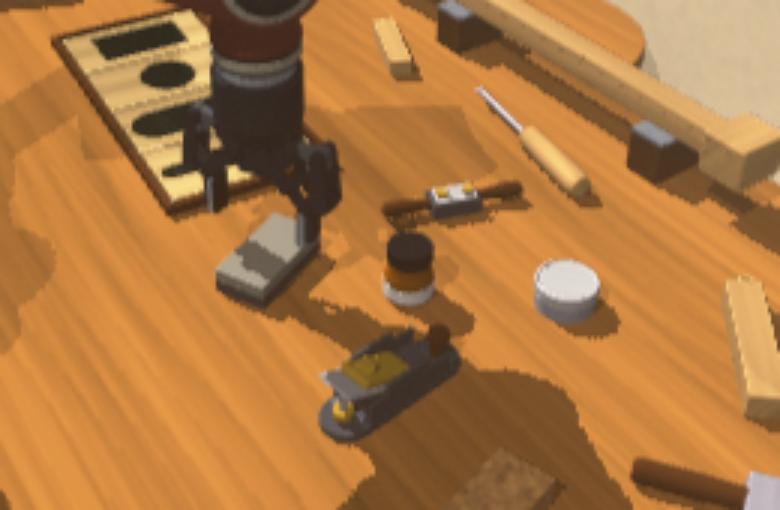

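The fingers straddle the stone (around (265,255) in the crop) and clear the jar. I'll descend and close.

Emit:
carry_out --moves '[[[0, 0, 0, -0.1, 0.05, 0.4, 1], [0, 0, 0, 0, 0, 0.4, 1], [0, 0, 0, 0, 0, 0, 1], [0, 0, 0, 0, 0, 0, -1], [0, 0, 0, 0, 0, 0, -1], [0, 0, 0, 0, 0, 0, -1], [0, 0, 0, 0, 0, 0, -1], [0, 0, 0, 0, 0, 0, -1]]]'

```text
time: 3.48
tool_pos: [0.458, -0.0572, 0.0127]
tool_rot: [0.002, 0.519, 0.855, 0.001]
contact_force: [-0.2, 1.6, 6.8]
gripper_width: 0.565
```

Emit:
carry_out --moves '[[[0, 0, 0, 0, 0, 0, -1], [0, 0, 0, 0, 0, 0, -1], [0, 0, 0, 0, 0, 0, -1], [0, 0, 0, 0, 0, 0, -1]]]'

```text
time: 3.82
tool_pos: [0.458, -0.0572, 0.0127]
tool_rot: [0.002, 0.519, 0.855, 0.001]
contact_force: [-0.0, 0.8, 7.0]
gripper_width: 0.564
```

```bash
python3 go.py .5155 .3733 .05 86.8
```

```text
t 3.82 pos [ 0.458  -0.0572  0.0127] jaw 117.49 w 0.564 F [-0.   0.8  7. ] q6 [-0.29 -0.09  2.15  0.    1.08 -2.34]
turn units(5deg) [0.04 0.01 6.14]
shift units now-axes [ 8.88  6.25 -0.93]  after-turn axes [10.83  0.83 -0.93]
```

Emit:
carry_out --moves '[[[0, 0, 0, 0, 0, -0.3, -1], [0, 0, 0.87, 0, 0, -0.3, -1], [0, 0, 0.88, 0, 0, -0.3, -1], [0, 0, 0.88, 0, 0, 0, -1], [0, 0, 0.88, 0, 0, 0, -1], [0, 0, 0.88, 0, 0, 0, -1], [0, 0, 0.88, 0, 0, 0, -1], [0, 0, 0.87, 0, 0, 0, -1]]]'

```text
time: 4.48
tool_pos: [0.4561, -0.0569, 0.0466]
tool_rot: [0.0, 0.728, 0.686, -0.0]
contact_force: [-0.1, 0.3, -3.0]
gripper_width: 0.565
```

```bash
python3 go.py .5195 .3731 .05 86.8
```

```text
t 4.48 pos [ 0.4561 -0.0569  0.0466] jaw 86.58 w 0.565 F [-0.1  0.3 -3. ] q6 [-0.29 -0.16  2.14 -0.    1.16 -1.8 ]
turn units(5deg) [-0.    0.   -0.04]
shift units now-axes [10.83  0.94 -0.09]  after-turn axes [10.82  0.98 -0.09]
```

Emit:
carry_out --moves '[[[0, 0, 0, 0.6, 0.05, 0, -1], [0, 0, 0, 0.98, 0.09, 0, -1], [0, 0, 0, 0.98, 0.09, 0, -1], [0, 0, 0, 0.98, 0.09, 0, -1], [0, 0, 0, 0.98, 0.09, 0, -1], [0, 0, 0, 0.98, 0.09, 0, -1], [0, 0, 0, 0.98, 0.09, 0, -1], [0, 0, 0, 0.98, 0.09, 0, -1]]]'

```text
time: 5.15
tool_pos: [0.4998, 0.2414, 0.0466]
tool_rot: [0.0, 0.726, 0.687, -0.0]
contact_force: [0.3, 0.0, -2.9]
gripper_width: 0.565
```

Emit:
carry_out --moves '[[[0, 0, 0, 0.98, 0.08, 0, -1], [0, 0, 0, 0.98, 0.08, 0, -1], [0, 0, 0, 0.98, 0.08, 0, -1], [0, 0, 0, 0.4, 0.05, 0, -1], [0, 0, 0, 0, 0, 0, -1], [0, 0, 0, 0, 0, 0, -1]]]'

```text
time: 5.65
tool_pos: [0.5189, 0.3728, 0.0463]
tool_rot: [0.0, 0.726, 0.688, -0.0]
contact_force: [-1.0, 1.4, -2.4]
gripper_width: 0.564
```

```bash
python3 go.py .5195 .3731 .0235 86.8;  python3 - <<'E'
from h import *
from plant import grab_frame
f=grab_frame("side"); np.savez("s2.npz",**f)
a=f["frame"][:,:,::-1][120:250,180:340]
cv2.imwrite("pics/s2.png",cv2.resize(a,None,fx=4,fy=4))
t=grab_frame("top");np.savez("t2.npz",**t)
a=t["frame"][:,:,::-1][160:280,120:320]
cv2.imwrite("pics/t2.png",cv2.resize(a,None,fx=4,fy=4))
E
```

```text
t 5.65 pos [0.5189 0.3728 0.0463] jaw 86.89 w 0.564 F [-1.   1.4 -2.4] q6 [ 0.51  0.26  1.71 -0.    1.17 -1.01]
turn units(5deg) [-0.    0.01  0.02]
shift units now-axes [0.01 0.02 0.57]  after-turn axes [0.01 0.02 0.57]
```

View pics/s2.png

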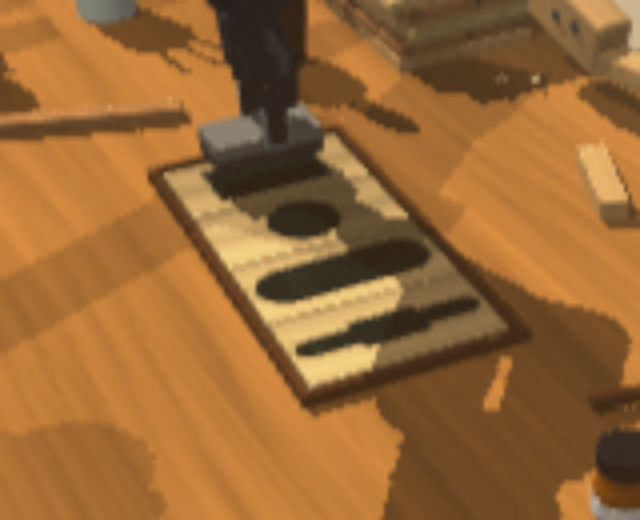

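View pics/t2.png

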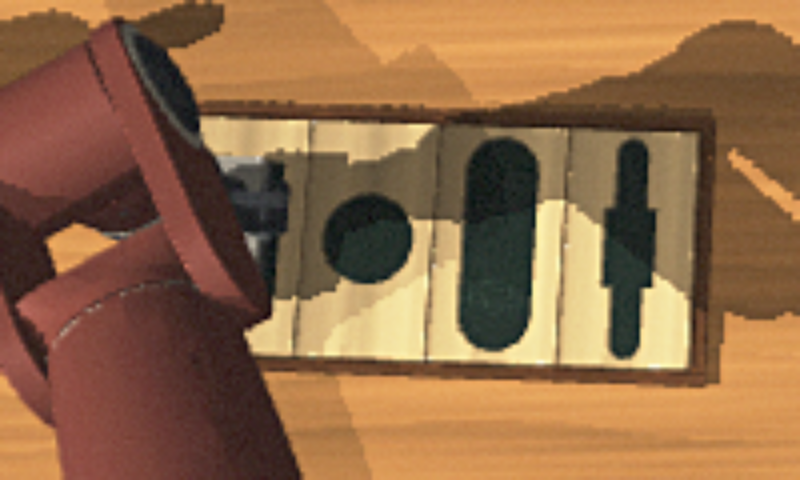

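The stone is held level just above its outline. I'll lower it slowly and release.

Emit:
carry_out --moves '[[[0, 0, 0, 0, 0, 0.2, -1], [0, 0, 0, 0, 0, 0.2, -1], [0, 0, 0, 0, 0, 0.1, -1], [0, 0, 0, 0, 0, 0.05, -1], [0, 0, 0, 0, 0, 0, -1], [0, 0, 0, 0, 0, 0, -1]]]'

```text
time: 6.25
tool_pos: [0.5193, 0.372, 0.0243]
tool_rot: [-0.0, 0.727, 0.687, -0.0]
contact_force: [0.2, 0.5, -2.1]
gripper_width: 0.567
```

```bash
python3 go.py .5195 .3731 .0227 86.8;  python3 - <<'E'
from h import *
from plant import grab_frame
f=grab_frame("side"); np.savez("s2.npz",**f)
a=f["frame"][:,:,::-1][120:200,200:300]
cv2.imwrite("pics/s3.png",cv2.resize(a,None,fx=6,fy=6))
E
```

```text
t 6.25 pos [0.5193 0.372  0.0243] jaw 86.77 w 0.567 F [ 0.2  0.5 -2.1] q6 [ 0.51  0.29  1.72  0.    1.14 -1.01]
turn units(5deg) [-0.    0.   -0.01]
shift units now-axes [0.03 0.   0.04]  after-turn axes [0.03 0.   0.04]
```

View pics/s3.png

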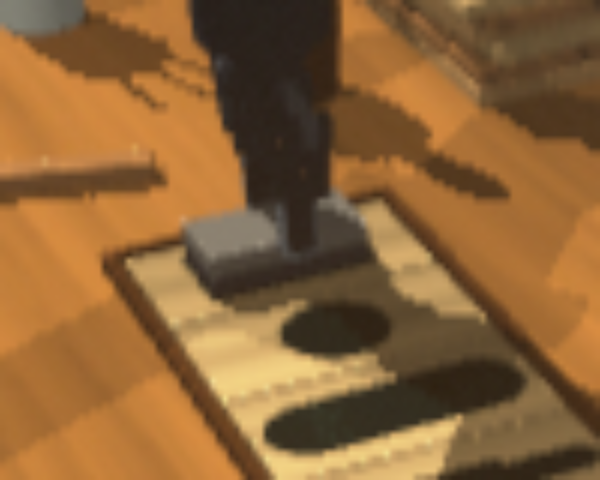

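Emit:
carry_out --moves '[[[0, 0, 0, 0, 0, 0.05, -1], [0, 0, 0, 0, 0, 0, -1], [0, 0, 0, 0, 0, 0, 0.6], [0, 0, 0, 0, 0, 0, 0.6], [0, 0, 0, 0, 0, 0, 0.6], [0, 0, 0, 0, 0, 0, 0.6], [0, 0, 0, 0, 0, 0, 0.6], [0, 0, 0, 0, 0, 0, 0.6]]]'

```text
time: 6.97
tool_pos: [0.5194, 0.3723, 0.0227]
tool_rot: [0.0, 0.727, 0.687, 0.0]
contact_force: [-0.5, -0.3, -0.4]
gripper_width: 0.8
```

Emit:
carry_out --moves '[[[0, 0, 0, 0, 0, -0.5, 0.6], [0, 0, 0, 0, 0, -0.9, 0.6], [0, 0, 0, 0, 0, -0.9, 1], [0, 0, 0, 0, 0, -0.9, 1], [0, 0, 0, -0.98, 0, 0, 1], [0, 0, 0, -0.98, 0, 0, 1], [0, 0, 0, -0.98, 0, 0, 1], [0, 0, 0, -0.98, 0, 0, 1]]]'

```text
time: 7.63
tool_pos: [0.5102, 0.2143, 0.151]
tool_rot: [0.0, 0.726, 0.687, 0.0]
contact_force: [1.3, -0.3, -0.8]
gripper_width: 1.001
```

```bash
python3 go.py .6504 -.229 .09 86.8
```

```text
t 7.63 pos [0.5102 0.2143 0.151 ] jaw 86.85 w 1.001 F [ 1.3 -0.3 -0.8] q6 [ 0.26 -0.06  1.86 -0.    1.34 -1.25]
turn units(5deg) [ 0.01 -0.    0.01]
shift units now-axes [-10.87   4.11   1.53]  after-turn axes [-10.87   4.12   1.52]
```

Emit:
carry_out --moves '[[[0, 0, 0, -0.9, 0.34, 0.1, 1], [0, 0, 0, -0.9, 0.34, 0.1, 1], [0, 0, 0, -0.9, 0.34, 0.1, 1], [0, 0, 0, -0.9, 0.34, 0.1, 1], [0, 0, 0, -0.9, 0.34, 0.1, 1], [0, 0, 0, -0.9, 0.34, 0.1, 1], [0, 0, 0, -0.9, 0.34, 0.1, 1], [0, 0, 0, -0.9, 0.34, 0.1, 1]]]'

```text
time: 8.3
tool_pos: [0.6033, -0.08, 0.1185]
tool_rot: [0.0, 0.727, 0.687, 0.0]
contact_force: [-0.6, 0.2, 0.8]
gripper_width: 0.998
```

Emit:
carry_out --moves '[[[0, 0, 0, -0.9, 0.34, 0.1, 1], [0, 0, 0, -0.9, 0.34, 0.1, 1], [0, 0, 0, -0.9, 0.34, 0.1, 1], [0, 0, 0, -0.9, 0.34, 0.1, 1], [0, 0, 0, 0, 0, 0.3, 1], [0, 0, 0, 0, 0, 0, 1], [0, 0, 0, 0, 0, 0, 1]]]'

```text
time: 8.88
tool_pos: [0.6482, -0.2242, 0.089]
tool_rot: [-0.002, 0.727, 0.687, -0.0]
contact_force: [-1.0, 0.6, 1.0]
gripper_width: 0.998
```

```bash
python3 go.py .6504 -.229 .012 86.8; python3 - <<'E'
from h import *
from plant import grab_frame
f=grab_frame("top"); W=cloud(f); img=f["frame"][:,:,::-1]
m=np.zeros(img.shape[:2],np.uint8); m[185:260,155:200]=(W[185:260,155:200,2]>0.02)
P=W[m>0]; r=cv2.minAreaRect(P[:,:2].astype(np.float32)*1000); print("stone",m.sum(),np.median(P[:,2]),np.round(r[0],1),np.round(r[1],1),r[2])
cv2.imwrite("pics/t3.png",cv2.resize(img[130:270,140:500],None,fx=2.2,fy=2.2))
f=grab_frame("side"); cv2.imwrite("pics/s4.png",cv2.resize(f["frame"][:,:,::-1][120:320,190:460],None,fx=2.9,fy=2.9))
E
```

```text
t 8.88 pos [ 0.6482 -0.2242  0.089 ] jaw 86.77 w 0.998 F [-1.   0.6  1. ] q6 [-0.44  0.31  1.57  0.    1.27 -1.96]
turn units(5deg) [-0.03 -0.02 -0.01]
shift units now-axes [-0.12  0.07  1.93]  after-turn axes [-0.12  0.06  1.93]
stone 724 0.034023936181606595 [521.6 365.6] [ 63.7 111. ] 85.04277038574219
```

View pics/t3.png

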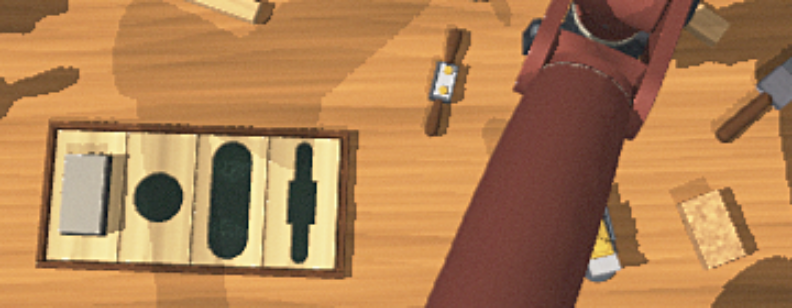

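View pics/s4.png

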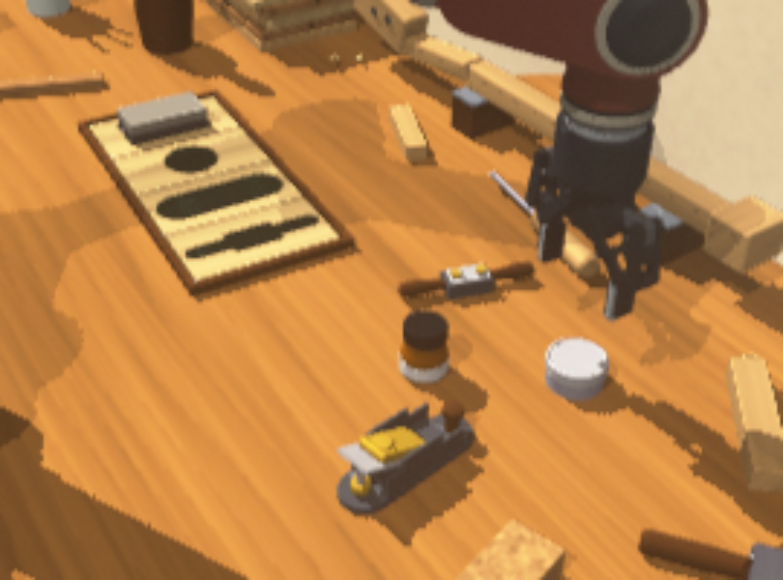

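The stone rests on its outline (crop (85,195)) and the gripper is above the tin. I'll descend and close on the tin.

Emit:
carry_out --moves '[[[0, 0, 0, -0.07, 0.03, 0.5, 1], [0, 0, 0, 0, 0, 0.5, 1], [0, 0, 0, 0, 0, 0.5, 1], [0, 0, 0, 0, 0, 0.4, 1], [0, 0, 0, 0, 0, 0, 1], [0, 0, 0, 0, 0, 0, 1]]]'

```text
time: 9.48
tool_pos: [0.6496, -0.2265, 0.0138]
tool_rot: [-0.001, 0.726, 0.687, -0.0]
contact_force: [1.2, -0.0, 0.6]
gripper_width: 1.004
```

```bash
python3 go.py .6504 -.229 .012 86.8
```

```text
t 9.48 pos [ 0.6496 -0.2265  0.0138] jaw 86.85 w 1.004 F [ 1.2 -0.   0.6] q6 [-0.44  0.4   1.59  0.    1.15 -1.96]
turn units(5deg) [-0.02 -0.01  0.01]
shift units now-axes [-0.06  0.02  0.05]  after-turn axes [-0.06  0.02  0.05]
```

Emit:
carry_out --moves '[[[0, 0, 0, -0.06, 0, 0.05, 1], [0, 0, 0, 0, 0, 0, -1], [0, 0, 0, 0, 0, 0, -1], [0, 0, 0, 0, 0, 0, -1], [0, 0, 0, 0, 0, 0, -1], [0, 0, 0, 0, 0, 0, -1], [0, 0, 0, 0, 0, 0, -1], [0, 0, 0, 0, 0, 0, -1]]]'

```text
time: 10.15
tool_pos: [0.6516, -0.2308, 0.0148]
tool_rot: [0.002, 0.727, 0.687, 0.001]
contact_force: [0.7, 0.1, 6.4]
gripper_width: 0.621
```

```bash
python3 go.py .5107 .2857 .05 86.8
```

```text
t 10.15 pos [ 0.6516 -0.2308  0.0148] jaw 86.78 w 0.621 F [0.7 0.1 6.4] q6 [-0.45  0.41  1.58  0.    1.15 -1.96]
turn units(5deg) [ 0.04  0.01 -0.  ]
shift units now-axes [12.69 -4.24 -0.91]  after-turn axes [12.7  -4.24 -0.88]
```

Emit:
carry_out --moves '[[[0, 0, 0, 0, 0, -0.4, -1], [0, 0, 0, 0, 0, -0.6, -1], [0, 0, 0, 0, 0, 0, -1], [0, 0, 0, 0.5, -0.17, 0, -1], [0, 0, 0, 0.9, -0.3, 0, -1], [0, 0, 0, 0.9, -0.3, 0, -1], [0, 0, 0, 0.9, -0.3, 0, -1], [0, 0, 0, 0.9, -0.3, 0, -1]]]'

```text
time: 10.82
tool_pos: [0.6036, -0.0619, 0.0521]
tool_rot: [-0.0, 0.727, 0.687, -0.0]
contact_force: [1.3, -0.6, -1.6]
gripper_width: 0.619
```

Emit:
carry_out --moves '[[[0, 0, 0, 0.9, -0.3, 0, -1], [0, 0, 0, 0.9, -0.3, 0, -1], [0, 0, 0, 0.9, -0.3, 0, -1], [0, 0, 0, 0.9, -0.3, 0, -1], [0, 0, 0, 0.9, -0.3, 0, -1], [0, 0, 0, 0.9, -0.3, 0, -1], [0, 0, 0, 0.9, -0.3, 0, -1], [0, 0, 0, 0.9, -0.3, 0, -1]]]'

```text
time: 11.48
tool_pos: [0.5239, 0.2312, 0.0523]
tool_rot: [0.0, 0.727, 0.687, 0.0]
contact_force: [0.1, -0.5, -1.2]
gripper_width: 0.618
```

```bash
python3 go.py .5120 .2857 .05 86.8
```

```text
t 11.48 pos [0.5239 0.2312 0.0523] jaw 86.78 w 0.618 F [ 0.1 -0.5 -1.2] q6 [ 0.29  0.11  1.87 -0.    1.16 -1.23]
turn units(5deg) [ 0.  0. -0.]
shift units now-axes [ 1.34 -0.37  0.06]  after-turn axes [ 1.34 -0.37  0.06]
```

Emit:
carry_out --moves '[[[0, 0, 0, 0.75, -0.2, 0, -1], [0, 0, 0, 0.6, -0.17, 0, -1], [0, 0, 0, 0, 0, 0, -1], [0, 0, 0, 0, 0, 0, -1], [0, 0, 0, 0, 0, 0.2, -1], [0, 0, 0, 0, 0, 0.2, -1], [0, 0, 0, 0, 0, 0.15, -1], [0, 0, 0, 0, 0, 0, -1]]]'

```text
time: 12.15
tool_pos: [0.5118, 0.2827, 0.0278]
tool_rot: [-0.001, 0.727, 0.686, -0.002]
contact_force: [-1.0, 1.0, -1.4]
gripper_width: 0.623
```

```bash
python3 go.py .5120 .2857 .025 86.8;  python3 - <<'E'
from h import *
from plant import grab_frame
f=grab_frame("side"); 
a=f["frame"][:,:,::-1][120:220,200:320]
cv2.imwrite("pics/s5.png",cv2.resize(a,None,fx=5,fy=5))
E
```

```text
t 12.15 pos [0.5118 0.2827 0.0278] jaw 86.7 w 0.623 F [-1.   1.  -1.4] q6 [ 0.38  0.17  1.85 -0.    1.13 -1.14]
turn units(5deg) [-0.05  0.02 -0.02]
shift units now-axes [0.08 0.   0.07]  after-turn axes [0.08 0.   0.07]
```

View pics/s5.png

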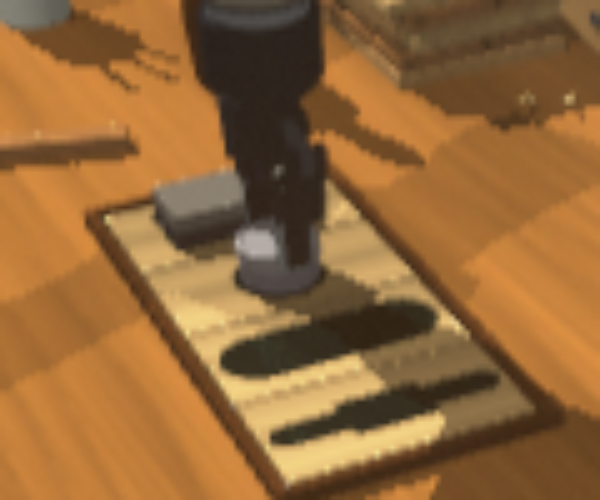

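Emit:
carry_out --moves '[[[0, 0, 0, 0.06, 0, 0.05, -1], [0, 0, 0, 0, 0, 0.03, -1], [0, 0, 0, 0, 0, 0, -1], [0, 0, 0, 0, 0, 0, 0.6], [0, 0, 0, 0, 0, 0, 0.6], [0, 0, 0, 0, 0, 0, 0.6], [0, 0, 0, 0, 0, 0, 0.6], [0, 0, 0, 0, 0, 0, 0.6]]]'

```text
time: 12.87
tool_pos: [0.5134, 0.2869, 0.0276]
tool_rot: [0.0, 0.727, 0.687, 0.0]
contact_force: [-0.3, -0.3, 0.8]
gripper_width: 0.796
```

Emit:
carry_out --moves '[[[0, 0, 0, 0, 0, -0.5, 0.6], [0, 0, 0, 0, 0, -0.9, 0.6], [0, 0, -0.9, 0, 0, -0.9, 1], [0, 0, -0.9, 0, 0, -0.7, 1], [0, 0, -0.96, 0, 0, 0, 1], [0, 0, 0, -0.98, 0, 0, 1], [0, 0, 0, -0.98, 0, 0, 1], [0, 0, 0, -0.98, 0, 0, 1]]]'

```text
time: 13.53
tool_pos: [0.5349, 0.1705, 0.1478]
tool_rot: [0.0, 0.638, 0.77, 0.0]
contact_force: [0.1, -0.2, -0.6]
gripper_width: 0.998
```

```bash
python3 go.py .464 -.239 .11 100.6
```

```text
t 13.53 pos [0.5349 0.1705 0.1478] jaw 100.72 w 0.998 F [ 0.1 -0.2 -0.6] q6 [ 0.18 -0.03  1.84 -0.    1.33 -1.58]
turn units(5deg) [0.01 0.   0.02]
shift units now-axes [-9.73 -3.65  0.94]  after-turn axes [-9.74 -3.63  0.95]
```

Emit:
carry_out --moves '[[[0, 0, 0, -0.88, -0.33, 0.08, 1], [0, 0, 0, -0.88, -0.33, 0.08, 1], [0, 0, 0, -0.88, -0.33, 0.08, 1], [0, 0, 0, -0.88, -0.33, 0.08, 1], [0, 0, 0, -0.88, -0.33, 0.08, 1], [0, 0, 0, -0.88, -0.33, 0.08, 1], [0, 0, 0, -0.88, -0.33, 0.08, 1], [0, 0, 0, -0.88, -0.33, 0.08, 1]]]'

```text
time: 14.2
tool_pos: [0.4823, -0.1267, 0.1219]
tool_rot: [0.0, 0.639, 0.769, 0.0]
contact_force: [0.0, -0.8, 0.2]
gripper_width: 0.999
```

Emit:
carry_out --moves '[[[0, 0, 0, -0.88, -0.33, 0.08, 1], [0, 0, 0, -0.88, -0.33, 0.08, 1], [0, 0, 0, -0.88, -0.33, 0.08, 1], [0, 0, 0, 0, 0, 0.3, 1], [0, 0, 0, 0, 0, 0, 1], [0, 0, 0, 0, 0, 0, 1], [0, 0, 0, 0, 0, 0, 1]]]'

```text
time: 14.78
tool_pos: [0.4635, -0.2351, 0.1001]
tool_rot: [-0.0, 0.638, 0.77, 0.0]
contact_force: [0.4, -0.2, 0.4]
gripper_width: 0.999
```

```bash
python3 go.py .464 -.239 .016 100.6; python3 - <<'E'
from h import *
from plant import grab_frame
f=grab_frame("top"); W=cloud(f); img=f["frame"][:,:,::-1]
np.savez("t4.npz",**f)
cv2.imwrite("pics/t4.png",cv2.resize(img[130:270,140:500],None,fx=2.2,fy=2.2))
f=grab_frame("side"); cv2.imwrite("pics/s6.png",cv2.resize(f["frame"][:,:,::-1][120:320,190:460],None,fx=2.9,fy=2.9))
E
```

```text
t 14.78 pos [ 0.4635 -0.2351  0.1001] jaw 100.66 w 0.999 F [ 0.4 -0.2  0.4] q6 [-0.61 -0.08  1.97  0.    1.25 -2.37]
turn units(5deg) [-0.   -0.01  0.01]
shift units now-axes [-0.1 -0.   2.1]  after-turn axes [-0.1  -0.01  2.1 ]
```

View pics/t4.png

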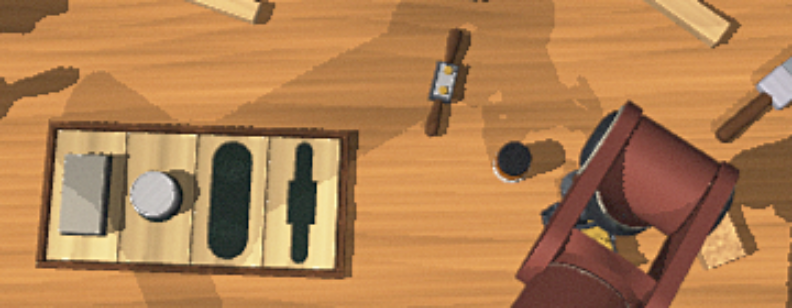

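View pics/s6.png

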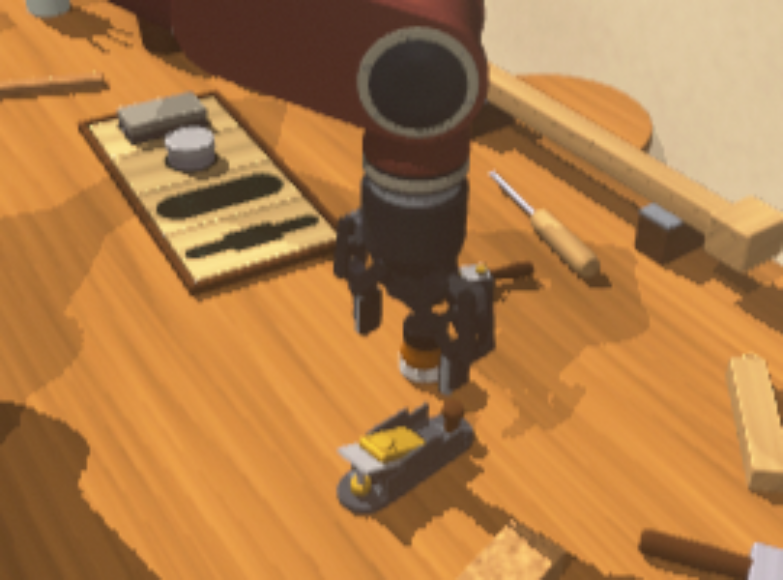

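The stone and tin sit on their outlines, and the gripper is above the plane. I'll descend.

Emit:
carry_out --moves '[[[0, 0, 0, -0.1, 0, 0.5, 1], [0, 0, 0, 0, 0, 0.5, 1], [0, 0, 0, 0, 0, 0.5, 1], [0, 0, 0, 0, 0, 0.3, 1], [0, 0, 0, 0, 0, 0.3, 1], [0, 0, 0, 0, 0, 0, 1], [0, 0, 0, 0, 0, 0, 1]]]'

```text
time: 15.47
tool_pos: [0.4641, -0.2396, 0.016]
tool_rot: [-0.0, 0.639, 0.77, -0.0]
contact_force: [-0.0, -0.3, -0.2]
gripper_width: 1.0
```

```bash
python3 go.py .464 -.239 .016 100.6
```

```text
t 15.47 pos [ 0.4641 -0.2396  0.016 ] jaw 100.63 w 1.0 F [-0.  -0.3 -0.2] q6 [-0.62  0.05  2.    0.    1.09 -2.38]
turn units(5deg) [-0.01 -0.01  0.01]
shift units now-axes [0.02 0.   0.  ]  after-turn axes [0.02 0.   0.  ]
```

Emit:
carry_out --moves '[[[0, 0, 0, 0, 0, 0, -1], [0, 0, 0, 0, 0, 0, -1], [0, 0, 0, 0, 0, 0, -1], [0, 0, 0, 0, 0, 0, -1], [0, 0, 0, 0, 0, 0, -1], [0, 0, 0, 0, 0, 0, -1], [0, 0, 0, 0, 0, 0, -1], [0, 0, 0, 0, 0, 0, -1]]]'

```text
time: 16.13
tool_pos: [0.4648, -0.2401, 0.0175]
tool_rot: [0.001, 0.639, 0.769, 0.001]
contact_force: [-0.9, 2.8, 5.4]
gripper_width: 0.498
```

Emit:
carry_out --moves '[[[0, 0, 0, 0, 0, -0.2, -1], [0, 0, 0, 0, 0, -0.3, -1], [0, 0, 0, 0, 0, 0, -1]]]'

```text
time: 16.38
tool_pos: [0.4649, -0.2408, 0.0381]
tool_rot: [0.002, 0.639, 0.769, 0.0]
contact_force: [0.8, -1.0, -4.7]
gripper_width: 0.497
```

```bash
python3 go.py .505 .1977 .095 86.8; python3 - <<'E'
from h import *
from plant import grab_frame
f=grab_frame("side"); cv2.imwrite("pics/s7.png",cv2.resize(f["frame"][:,:,::-1][180:320,260:440],None,fx=4,fy=4))
E
```

```text
t 16.38 pos [ 0.4649 -0.2408  0.0381] jaw 100.59 w 0.497 F [ 0.8 -1.  -4.7] q6 [-0.62  0.02  2.   -0.    1.13 -2.38]
turn units(5deg) [0.03 0.03 2.76]
shift units now-axes [10.59  3.   -1.44]  after-turn axes [11.    0.39 -1.42]
```

View pics/s7.png

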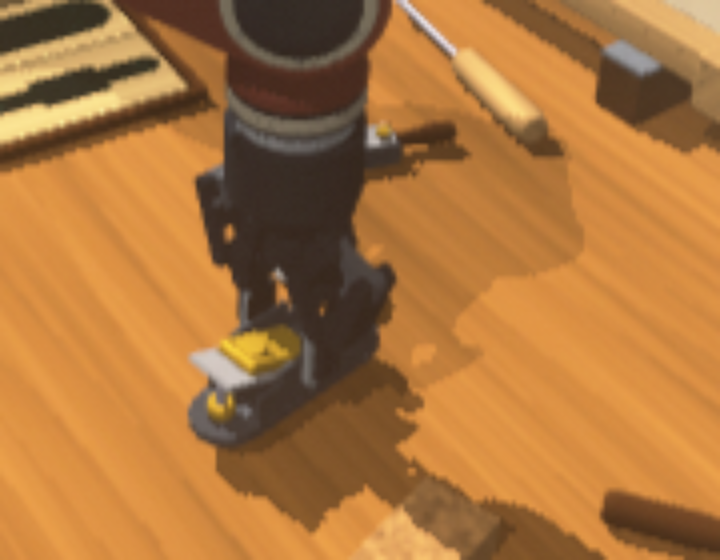

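The plane is held level. I'll lift it clear of the jar, turn it and carry it over.

Emit:
carry_out --moves '[[[0, 0, 0, 0, 0, -0.5, -1], [0, 0, 0.9, 0, 0, -0.5, -1], [0, 0, 0.95, 0, 0, -0.44, -1], [0, 0, 0.91, 0, 0, 0, -1], [0, 0, 0, 0, 0, 0, -1]]]'

```text
time: 16.85
tool_pos: [0.4646, -0.2406, 0.095]
tool_rot: [0.001, 0.727, 0.687, 0.0]
contact_force: [1.0, -0.2, -5.9]
gripper_width: 0.5
```

```bash
python3 go.py .505 .1977 .095 86.8
```

```text
t 16.85 pos [ 0.4646 -0.2406  0.095 ] jaw 86.71 w 0.5 F [ 1.  -0.2 -5.9] q6 [-0.62 -0.07  1.97 -0.    1.24 -2.13]
turn units(5deg) [ 0.02  0.02 -0.02]
shift units now-axes [11.    0.38 -0.02]  after-turn axes [11.   0.4 -0. ]
```

Emit:
carry_out --moves '[[[0, 0, 0, 0.5, 0.02, 0, -1], [0, 0, 0, 0.98, 0.04, 0, -1], [0, 0, 0, 0.98, 0.04, 0, -1], [0, 0, 0, 0.98, 0.04, 0, -1], [0, 0, 0, 0.98, 0.03, 0, -1], [0, 0, 0, 0.98, 0.03, 0, -1], [0, 0, 0, 0.98, 0.03, 0, -1], [0, 0, 0, 0.98, 0.03, 0, -1]]]'

```text
time: 17.52
tool_pos: [0.4895, 0.0552, 0.0923]
tool_rot: [-0.001, 0.726, 0.688, -0.001]
contact_force: [1.4, -0.2, -5.8]
gripper_width: 0.5
```

Emit:
carry_out --moves '[[[0, 0, 0, 0.98, 0.04, 0, -1], [0, 0, 0, 0.98, 0.04, 0, -1], [0, 0, 0, 0.98, 0.04, 0, -1], [0, 0, 0, 0.68, 0.04, 0, -1], [0, 0, 0, 0, 0, 0, -1], [0, 0, 0, 0, 0, 0.4, -1], [0, 0, 0, 0, 0, 0.4, -1], [0, 0, 0, 0, 0, 0, -1]]]'

```text
time: 18.18
tool_pos: [0.5015, 0.1966, 0.0567]
tool_rot: [-0.002, 0.726, 0.688, -0.004]
contact_force: [-1.0, -0.1, -7.6]
gripper_width: 0.498
```

```bash
python3 go.py .5055 .1977 .0275 86.8
```

```text
t 18.18 pos [0.5015 0.1966 0.0567] jaw 86.92 w 0.498 F [-1.  -0.1 -7.6] q6 [ 0.24  0.03  1.94 -0.    1.18 -1.28]
turn units(5deg) [-0.1   0.03  0.02]
shift units now-axes [0.03 0.11 0.73]  after-turn axes [0.03 0.1  0.73]
```

Emit:
carry_out --moves '[[[0, 0, 0, 0, 0, 0.2, -1], [0, 0, 0, 0, 0, 0.2, -1], [0, 0, 0, 0, 0, 0, -1], [0, 0, 0, 0, 0, 0, -1], [0, 0, 0, 0, 0, 0, -1]]]'

```text
time: 18.6
tool_pos: [0.5059, 0.1975, 0.0462]
tool_rot: [0.0, 0.727, 0.687, 0.0]
contact_force: [-0.0, 0.1, -4.7]
gripper_width: 0.502
```

```bash
python3 go.py .5055 .1977 .0275 86.8; python3 - <<'E'
from h import *
from plant import grab_frame
f=grab_frame("side"); cv2.imwrite("pics/s8.png",cv2.resize(f["frame"][:,:,::-1][120:240,200:340],None,fx=5,fy=5))
E
```

```text
t 18.6 pos [0.5059 0.1975 0.0462] jaw 86.79 w 0.502 F [-0.   0.1 -4.7] q6 [ 0.24  0.05  1.95  0.    1.15 -1.28]
turn units(5deg) [ 0.01 -0.   -0.  ]
shift units now-axes [ 0.   -0.01  0.47]  after-turn axes [ 0.   -0.01  0.47]
```

View pics/s8.png

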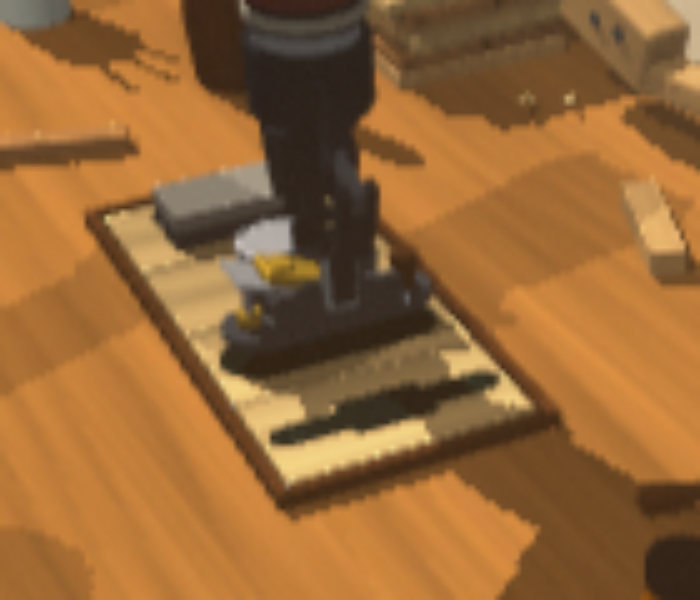

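Emit:
carry_out --moves '[[[0, 0, 0, 0, 0, 0.2, -1], [0, 0, 0, 0, 0, 0.15, -1], [0, 0, 0, 0, 0, 0.08, -1], [0, 0, 0, 0, 0, 0.02, -1], [0, 0, 0, 0, 0, 0, -1], [0, 0, 0, 0, 0, 0, -1], [0, 0, 0, 0, 0, 0, -1]]]'

```text
time: 19.23
tool_pos: [0.5054, 0.1975, 0.0275]
tool_rot: [0.0, 0.727, 0.687, 0.0]
contact_force: [-0.5, -0.3, -4.7]
gripper_width: 0.504
```

```bash
python3 go.py .5055 .1977 .0275 86.8
```

```text
t 19.23 pos [0.5054 0.1975 0.0275] jaw 86.79 w 0.504 F [-0.5 -0.3 -4.7] q6 [ 0.24  0.08  1.95  0.    1.11 -1.28]
turn units(5deg) [ 0. -0. -0.]
shift units now-axes [0. 0. 0.]  after-turn axes [0. 0. 0.]
```

Emit:
carry_out --moves '[[[0, 0, 0, 0, 0, 0.03, -1], [0, 0, 0, 0, 0, 0, -1], [0, 0, 0, 0, 0, 0, -1]]]'

```text
time: 19.48
tool_pos: [0.5054, 0.1976, 0.0275]
tool_rot: [-0.0, 0.727, 0.687, -0.0]
contact_force: [-4.5, -1.9, 2.5]
gripper_width: 0.499
```

Emit:
carry_out --moves '[[[0, 0, 0, 0, 0, 0.02, -1], [0, 0, 0, 0, 0, 0, -1], [0, 0, 0, 0, 0, 0, -1]]]'

```text
time: 19.73
tool_pos: [0.5054, 0.1976, 0.0275]
tool_rot: [-0.0, 0.727, 0.687, -0.001]
contact_force: [-7.6, -3.2, 8.7]
gripper_width: 0.501
```

In contact. I'll release, retreat and turn for the spokeshave (jaw 74.5°).

Emit:
carry_out --moves '[[[0, 0, 0, 0, 0, 0, 0.35], [0, 0, 0, 0, 0, 0, 0.35], [0, 0, 0, 0, 0, 0, 0.35], [0, 0, 0, 0, 0, 0, 0.35], [0, 0, 0, 0, 0, 0, 0.35], [0, 0, 0, 0, 0, -0.4, 0.35], [0, 0, 0, 0, 0, -0.6, 0.35], [0, 0, 0, 0, 0, -0.8, 0.35]]]'

```text
time: 20.4
tool_pos: [0.5033, 0.197, 0.0957]
tool_rot: [-0.001, 0.727, 0.687, -0.003]
contact_force: [0.8, 0.8, -1.2]
gripper_width: 0.674
```

Emit:
carry_out --moves '[[[0, 0, 0.8, 0, 0, -0.8, 0.35], [0, 0, 0.83, 0, 0, 0, 1], [0, 0, 0.83, 0, 0, 0, 1], [0, 0, 0, -0.9, 0, 0, 1]]]'

```text
time: 20.73
tool_pos: [0.4976, 0.1658, 0.1315]
tool_rot: [0.0, 0.795, 0.606, 0.002]
contact_force: [-1.2, -0.4, 0.5]
gripper_width: 0.998
```

```bash
python3 go.py .6455 -.0668 .09 74.5
```

```text
t 20.73 pos [0.4976 0.1658 0.1315] jaw 74.6 w 0.998 F [-1.2 -0.4  0.5] q6 [ 0.18 -0.11  1.94  0.    1.3  -1.12]
turn units(5deg) [ 0.04 -0.04  0.02]
shift units now-axes [-4.63  5.11  1.04]  after-turn axes [-4.62  5.12  1.04]
```

Emit:
carry_out --moves '[[[0, 0, 0, -0.58, 0.64, 0, 1], [0, 0, 0, -0.58, 0.64, 0, 1], [0, 0, 0, -0.58, 0.64, 0, 1], [0, 0, 0, -0.58, 0.64, 0, 1], [0, 0, 0, -0.58, 0.64, 0.2, 1], [0, 0, 0, -0.58, 0.64, 0.2, 1], [0, 0, 0, -0.58, 0.64, 0.3, 1], [0, 0, 0, -0.57, 0.64, 0.3, 1]]]'

```text
time: 21.4
tool_pos: [0.6447, -0.0721, 0.0896]
tool_rot: [0.0, 0.796, 0.605, 0.0]
contact_force: [-0.3, 0.5, -0.3]
gripper_width: 1.003
```

Emit:
carry_out --moves '[[[0, 0, 0, 0, 0, 0, 1], [0, 0, 0, 0, 0, 0, 1], [0, 0, 0, 0, 0, 0, 1], [0, 0, 0, 0, 0, 0, 1]]]'

```text
time: 21.73
tool_pos: [0.6435, -0.0694, 0.0903]
tool_rot: [0.0, 0.796, 0.606, 0.0]
contact_force: [0.3, 0.4, 0.2]
gripper_width: 0.999
```

```bash
python3 go.py .6455 -.0668 .005 74.5; python3 - <<'E'
from h import *
from plant import grab_frame
f=grab_frame("top"); np.savez("t5.npz",**f); img=f["frame"][:,:,::-1]
cv2.imwrite("pics/t5.png",cv2.resize(img[130:270,140:500],None,fx=2.2,fy=2.2))
f=grab_frame("side"); cv2.imwrite("pics/s9.png",cv2.resize(f["frame"][:,:,::-1][120:320,190:460],None,fx=2.9,fy=2.9))
E
```

```text
t 21.73 pos [ 0.6435 -0.0694  0.0903] jaw 74.55 w 0.999 F [0.3 0.4 0.2] q6 [-0.22  0.22  1.67  0.    1.25 -1.52]
turn units(5deg) [ 0.01 -0.    0.01]
shift units now-axes [0.07 0.03 2.13]  after-turn axes [0.08 0.03 2.13]
```

View pics/t5.png

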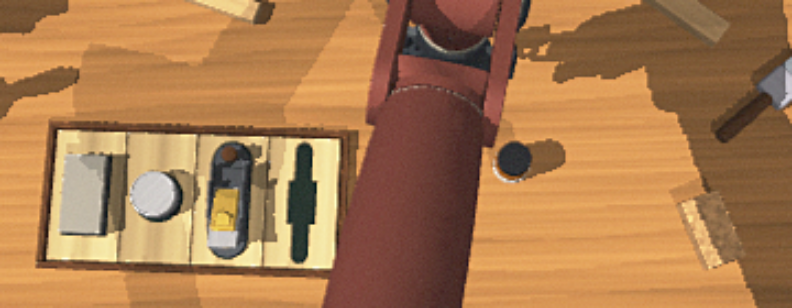

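View pics/s9.png

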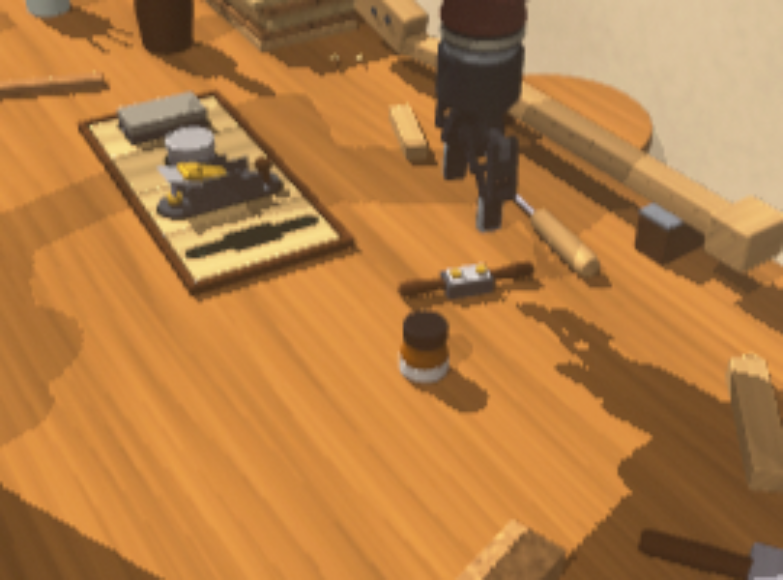

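The plane sits on its outline and the gripper is over the spokeshave. I'll descend.

Emit:
carry_out --moves '[[[0, 0, 0, 0.06, 0.03, 0.5, 1], [0, 0, 0, 0, 0, 0.5, 1], [0, 0, 0, 0, 0, 0.5, 1], [0, 0, 0, 0, 0, 0.4, 1], [0, 0, 0, 0, 0, 0.2, 1], [0, 0, 0, 0, 0, 0, 1], [0, 0, 0, 0, 0, 0, 1], [0, 0, 0, 0, 0, 0, 1]]]'

```text
time: 22.5
tool_pos: [0.6465, -0.0683, 0.0074]
tool_rot: [0.001, 0.796, 0.605, 0.001]
contact_force: [-0.2, -0.0, 0.4]
gripper_width: 0.999
```

```bash
python3 go.py .6455 -.0668 .006 74.5
```

```text
t 22.5 pos [ 0.6465 -0.0683  0.0074] jaw 74.51 w 0.999 F [-0.2 -0.   0.4] q6 [-0.22  0.33  1.69  0.    1.11 -1.52]
turn units(5deg) [ 0.03 -0.    0.  ]
shift units now-axes [ 0.03 -0.03  0.04]  after-turn axes [ 0.03 -0.03  0.04]
```

Emit:
carry_out --moves '[[[0, 0, 0, 0, 0, 0.03, -1], [0, 0, 0, 0, 0, 0, -1], [0, 0, 0, 0, 0, 0, -1], [0, 0, 0, 0, 0, 0, -1], [0, 0, 0, 0, 0, 0, -1], [0, 0, 0, 0, 0, 0, -1], [0, 0, 0, 0, 0, 0, -1], [0, 0, 0, 0, 0, 0, -1]]]'

```text
time: 23.17
tool_pos: [0.6459, -0.0685, 0.0052]
tool_rot: [0.0, 0.796, 0.605, 0.0]
contact_force: [0.0, 0.0, 3.5]
gripper_width: 0.305
```

Emit:
carry_out --moves '[[[0, 0, 0, 0, 0, 0, -1], [0, 0, 0, 0, 0, 0, -1], [0, 0, 0, 0, 0, 0, -1]]]'

```text
time: 23.42
tool_pos: [0.6459, -0.0685, 0.0052]
tool_rot: [0.0, 0.796, 0.605, 0.0]
contact_force: [0.0, -1.2, 4.5]
gripper_width: 0.308
```

```bash
python3 go.py .5005 .1097 .045 86.8
```

```text
t 23.42 pos [ 0.6459 -0.0685  0.0052] jaw 74.49 w 0.308 F [ 0.  -1.2  4.5] q6 [-0.22  0.34  1.69 -0.    1.11 -1.52]
turn units(5deg) [ 0.01  0.   -2.46]
shift units now-axes [ 3.32 -4.69 -1.  ]  after-turn axes [ 4.25 -3.88 -1.  ]
```

Emit:
carry_out --moves '[[[0, 0, 0, 0, 0, -0.3, -1], [0, 0, -0.82, 0, 0, -0.4, -1], [0, 0, -0.82, 0, 0, -0.3, -1], [0, 0, -0.82, 0, 0, 0, -1], [0, 0, 0, 0, 0, 0, -1]]]'

```text
time: 23.83
tool_pos: [0.6453, -0.0684, 0.0451]
tool_rot: [0.0, 0.726, 0.687, 0.0]
contact_force: [0.3, -0.1, -2.0]
gripper_width: 0.308
```

```bash
python3 go.py .5005 .1097 .045 86.8
```

```text
t 23.83 pos [ 0.6453 -0.0684  0.0451] jaw 86.86 w 0.308 F [ 0.3 -0.1 -2. ] q6 [-0.22  0.28  1.68 -0.    1.18 -1.74]
turn units(5deg) [0.   0.   0.01]
shift units now-axes [ 4.25 -3.86  0.  ]  after-turn axes [ 4.24 -3.86  0.  ]
```

Emit:
carry_out --moves '[[[0, 0, 0, 0.5, -0.45, 0, -1], [0, 0, 0, 0.68, -0.62, 0, -1], [0, 0, 0, 0.68, -0.62, 0, -1], [0, 0, 0, 0.68, -0.62, 0, -1], [0, 0, 0, 0.68, -0.62, 0, -1], [0, 0, 0, 0.63, -0.57, 0, -1], [0, 0, 0, 0.4, -0.36, 0, -1], [0, 0, 0, 0, 0, 0, -1]]]'

```text
time: 24.5
tool_pos: [0.4961, 0.1126, 0.0424]
tool_rot: [-0.002, 0.726, 0.688, -0.002]
contact_force: [-0.7, -0.4, -3.1]
gripper_width: 0.31
```

Emit:
carry_out --moves '[[[0, 0, 0, 0, 0, 0.2, -1], [0, 0, 0, 0, 0, 0.2, -1], [0, 0, 0, 0, 0, 0, -1], [0, 0, 0, 0, 0, 0, -1], [0, 0, 0, 0, 0, 0, -1]]]'

```text
time: 24.92
tool_pos: [0.501, 0.1093, 0.0281]
tool_rot: [-0.0, 0.727, 0.686, -0.0]
contact_force: [-0.2, -0.2, -2.0]
gripper_width: 0.305
```

```bash
python3 go.py .5005 .1097 .0152 86.8; python3 - <<'E'
from h import *
from plant import grab_frame
f=grab_frame("side"); cv2.imwrite("pics/s10.png",cv2.resize(f["frame"][:,:,::-1][120:240,200:340],None,fx=5,fy=5))
E
```

```text
t 24.92 pos [0.501  0.1093 0.0281] jaw 86.7 w 0.305 F [-0.2 -0.2 -2. ] q6 [ 0.07  0.01  2.02 -0.    1.11 -1.44]
turn units(5deg) [-0.01  0.   -0.02]
shift units now-axes [ 0.01 -0.01  0.32]  after-turn axes [ 0.01 -0.01  0.32]
```

View pics/s10.png

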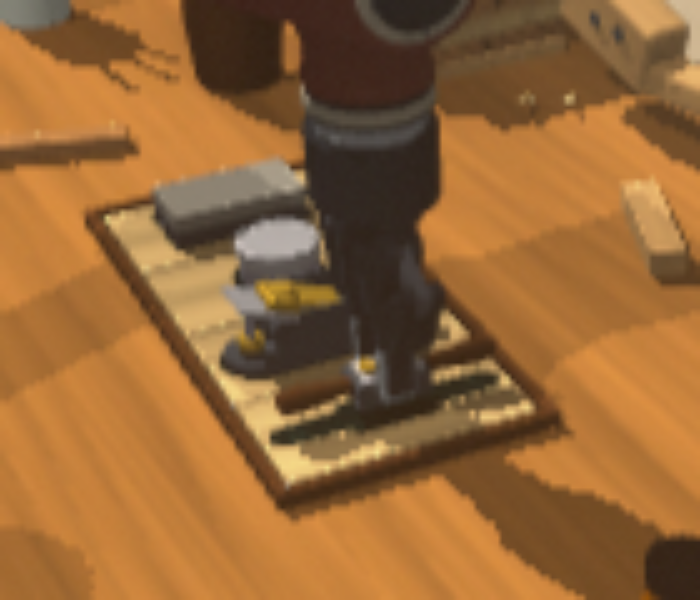

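Emit:
carry_out --moves '[[[0, 0, 0, 0, 0, 0.15, -1], [0, 0, 0, 0, 0, 0.1, -1], [0, 0, 0, 0, 0, 0.05, -1], [0, 0, 0, 0, 0, 0, -1], [0, 0, 0, 0, 0, 0, -1], [0, 0, 0, 0, 0, 0, -1]]]'

```text
time: 25.47
tool_pos: [0.5009, 0.11, 0.0166]
tool_rot: [0.0, 0.727, 0.687, 0.0]
contact_force: [-1.0, 0.5, -1.4]
gripper_width: 0.306
```

Emit:
carry_out --moves '[[[0, 0, 0, 0, 0, 0.03, -1], [0, 0, 0, 0, 0, 0, -1], [0, 0, 0, 0, 0, 0, -1]]]'

```text
time: 25.72
tool_pos: [0.5008, 0.11, 0.0154]
tool_rot: [0.0, 0.727, 0.687, 0.0]
contact_force: [-0.3, -0.3, -1.5]
gripper_width: 0.309
```

Emit:
carry_out --moves '[[[0, 0, 0, 0, 0, 0.02, -1], [0, 0, 0, 0, 0, 0, -1], [0, 0, 0, 0, 0, 0, -1]]]'

```text
time: 25.97
tool_pos: [0.5009, 0.11, 0.0151]
tool_rot: [0.0, 0.727, 0.687, -0.0]
contact_force: [-2.5, 0.6, 4.2]
gripper_width: 0.306
```

Emit:
carry_out --moves '[[[0, 0, 0, 0, 0, 0, 0.0], [0, 0, 0, 0, 0, 0, 0.0], [0, 0, 0, 0, 0, 0, 0.0], [0, 0, 0, 0, 0, 0, 0.0], [0, 0, 0, 0, 0, -0.3, 0.0], [0, 0, 0, 0, 0, -0.5, 0.0], [0, 0, 0, 0, 0, -0.8, 0.0], [0, 0, 0, 0, 0, -0.9, 0.0]]]'

```text
time: 26.63
tool_pos: [0.4992, 0.1099, 0.1145]
tool_rot: [-0.001, 0.727, 0.687, -0.001]
contact_force: [1.4, 0.2, -0.1]
gripper_width: 0.499
```

Emit:
carry_out --moves '[[[0, 0, 0, -0.9, 0, -0.3, 0], [0, 0, 0, -0.9, 0, 0, 0], [0, 0, 0, -0.9, 0, 0, 0], [0, 0, 0, -0.9, 0, 0, 0], [0, 0, 0, -0.9, 0, 0, 0], [0, 0, 0, -0.9, 0, 0, 0], [0, 0, 0, -0.9, 0, 0, 0], [0, 0, 0, 0, 0, 0, 0]]]'

```text
time: 27.3
tool_pos: [0.4866, -0.1469, 0.1281]
tool_rot: [0.002, 0.729, 0.685, -0.0]
contact_force: [0.4, 0.2, 0.0]
gripper_width: 0.5
```

```bash
python3 - <<'E'
from h import *
from plant import grab_frame,state
s=state(); print(s["time"],s["tool_pos"],s["contact_force"].round(1))
f=grab_frame("top"); np.savez("t6.npz",**f); img=f["frame"][:,:,::-1]; W=cloud(f)
cv2.imwrite("pics/t6.png",cv2.resize(img[170:270,140:330],None,fx=4.2,fy=4.2,interpolation=cv2.INTER_CUBIC))
g=grab_frame("side"); cv2.imwrite("pics/s11.png",cv2.resize(g["frame"][:,:,::-1][130:230,210:330],None,fx=6,fy=6,interpolation=cv2.INTER_CUBIC))
C=dict(stone=(.5155,.3733,.03,.055),tin=(.5107,.2857,.036,.04),plane=(.505,.1977,.032,.08),shave=(.5005,.1097,.028,.08))
Z=W[...,2]
for n,(x,y,hy,hx) in C.items():
    m=((abs(W[...,0]-x)<hx)&(abs(W[...,1]-y)<hy)&(Z>.019)).astype(np.uint8)
    k,l,st,_=cv2.connectedComponentsWithStats(m); i=1+np.argmax(st[1:,4]); P=W[l==i]
    r=cv2.minAreaRect(P[:,:2].astype(np.float32)*1000)
    top=P[P[:,2]>np.median(P[:,2])-.004]; A=np.c_[top[:,:2]-top[:,:2].mean(0),np.ones(len(top))]; co=np.linalg.lstsq(A,top[:,2],rcond=None)[0]
    print(n,len(P),"d",(np.array(r[0])-1000*np.array([x,y])).round(1),np.round(r[1],1),round(r[2],1),"zmed",np.median(P[:,2]).round(4),"slope",co[:2].round(3))
for n,(x,y) in dict(jar=(.5405,-.1452),cork=(.455,-.3833)).items():
    m=(abs(W[...,0]-x)<.07)&(abs(W[...,1]-y)<.07)&(Z>.010); P=W[m]; r=cv2.minAreaRect(P[:,:2].astype(np.float32)*1000); print(n,r)
E
```

```text
27.3 [ 0.48664817 -0.14690035  0.12806569] [0.4 0.2 0. ]
stone 731 d [-0.2 -1.1] [51.9 96.1] 87.7 zmed 0.0342 slope [-0.002 -0.003]
tin 359 d [0.6 0.8] [54.6 52.8] 87.8 zmed 0.0357 slope [-0.01   0.009]
plane 696 d [-0.2  0.2] [ 45.6 127. ] 87.1 zmed 0.0432 slope [-0.141  0.033]
shave 370 d [0.9 0.9] [ 28.8 140.7] 86.0 zmed 0.0277 slope [-0.003 -0.04 ]
jar ((514.4241333007812, -143.61106872558594), (134.77655029296875, 87.72090148925781), 89.9750747680664)
cork ((454.63568115234375, -382.29193115234375), (84.78707122802734, 49.82715606689453), 19.55422592163086)
```

View pics/t6.png

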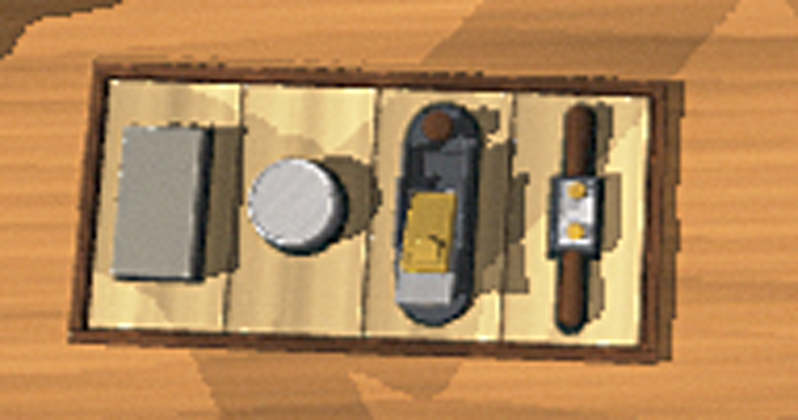

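View pics/s11.png

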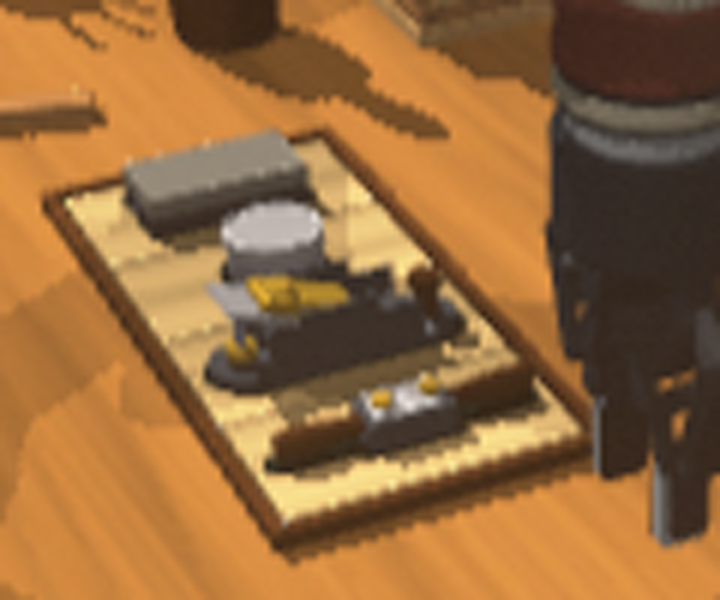

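All four tools are about 1 mm from their outline centres, and each sits 10 mm higher than it did on the bench. I'll let the arm settle and hand in.

Emit:
carry_out --moves '[[[0, 0, 0, 0, 0, 0, 0], [0, 0, 0, 0, 0, 0, 0], [0, 0, 0, 0, 0, 0, 0], [0, 0, 0, 0, 0, 0, 0]]]'

```text
time: 27.73
tool_pos: [0.4868, -0.1405, 0.1265]
tool_rot: [-0.0, 0.726, 0.688, 0.0]
contact_force: [-0.1, 0.4, -0.3]
gripper_width: 0.5
```

```bash
python3 -c "
from plant import ticket
print(ticket.job_done())"
```

```text
the job is handed in; nothing more can be done
None
```

All four tools are back on their own felt outlines, and I handed the job in at about 28 s. The hand-in gives no verdict, so these results are from my own last checks:

- **Position:** each tool measured within about 1.3 mm of its outline's centre in the top view, and the three long tools lined up within about 1–2°.
- **Height:** the stone, plane and spokeshave measured 10 mm higher than they did on the bench, which matches resting on the panels. The tin read 2 mm below the height I expected; I put this down to calibration.
- **Lying flat:** the stone and tin tops measured flat. The same fit does not work for the plane and spokeshave because their tops are uneven; both look flat and upright in the last pictures.
- **Setting down:** the plane and spokeshave were pressed into contact before release. The tin was let go at an estimated 2–3 mm or less above the panel, so it may have dropped slightly.
- **Cork block:** it measured about 1 mm from where it started, well under the 25 mm limit.
- **Glue jar:** the arm hid it in the last frame, so that measurement was no use. It looked unmoved in the picture before the spokeshave was lifted, and the gripper only passed above it after that.

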